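# Rack a loaf mould to drain on slippery sloped runners

## Task

Pick up the rectangular loaf mould that stands mouth down on the counter and put it, still mouth down, on the sloped drying rack: lengthwise down the slope, lying flat, each long rim along its own narrow runner. The runners are slippery and the cross bar that stops the mould may be clamped anywhere along their lower part, so keep hold of the mould while you ease it gently down the runners until you feel it rest against the bar, and only then let go: it must not drop, tip or slide away on its own. Leave the round mould, the loaf and the jar where they are.

Things in the scene. Friction and masses are not known exactly. Their poses are not given: they have to be found in the camera images.
- mould: cream plastic loaf mould, a five-sided shell standing mouth down on the counter: 115 mm long (x), 60 mm wide (y), 55 mm high, walls 4 mm, closed flat top; both ends alike; 0.17 to 0.35 kg. Origin: middle of the open mouth, in the rim plane (the lowest plane, on the counter at the start); z points to the closed face.
- runners: two polished steel runners of the rack, side by side, climbing at 30 degrees: 230 mm long, 10 mm wide, centre lines 28 mm either side of the middle, so the mould's long rims rest on them; friction about 0.2. Origin: lower end, midway between them, in the plane of their top faces, 45 mm above the counter; x up the slope along them, y across, z square to them, upward.
- round_mould: round cream mould standing mouth down on the counter, 100 mm across its foot, 48 mm high; origin in the middle of its underside. A bystander.
- loaf: brown seeded loaf, 130 by 85 by 75 mm high; origin in the middle of its underside. A bystander.
- jar: amber glass jar with a steel lid, 64 mm across, 95 mm high; origin in the middle of its underside. A bystander.
- rack: drying rack fixed to the counter; origin: middle of its base's underside (250 by 130 by 12 mm), x level towards its high end. A stop bar, 80 mm long across both runners, 14 mm thick, standing 22 mm above them, is clamped on their lower part: its upper face, which stops the mould, lies 30 to 80 mm up the slope from the runners' origin. Its place varies and is not reported: feel for it or see it.
Not all that is in view belongs to the job. Leave any blue or purple look-alike of the mould alone.

How it is judged (in metres and radians):
On the way:
1. the mould is set down on the runners while the fingers still hold it (contact force between mould and the fingers above 0.5 N and contact force between mould and runners above 0.3 N and x of mould in the frame of runners above 0.05 m and angle between the z axis of mould and the z axis of runners, either way round below 0.15 rad and z of mould in the frame of runners below 0.012 m), for 0.1 s.
At the end, for the whole second after the job is handed in: The mould is at rest mouth down on the runners against the stop bar: its rim plane within 5 mm of the runners' top faces and within 0.07 rad of parallel to them, its origin within 8 mm of the middle line and 80 to 146 mm up the slope, its long axis within 0.12 rad of the runners (x of mould in the frame of runners between 0.08 and 0.146 m and y of mould in the frame of runners between -0.008 and 0.008 m and z of mould in the frame of runners between -0.005 and 0.005 m and angle between the z axis of mould and the z axis of runners, either way round below 0.07 rad and angle between the x axis of mould and the x axis of runners, either way round below 0.12 rad and linear speed of mould below 0.01 m/s and angular speed of mould below 0.1 rad/s); the robot touches nothing.
It fails at once if the mould, not held, moves on its own (dropped, tipped, knocked or slid: faster than 0.12 m/s or 1.5 rad/s with no finger touching it) (contact force between mould and the fingers below 0.01 N and (linear speed of mould above 0.12 m/s or angular speed of mould above 1.5 rad/s)).
It fails at once if the mould is pushed against the rack with more than 30 N (contact force between mould and rack above 30 N).
It fails at once if the jar is moved by more than 20 mm (distance of jar from where it was at the start of the episode above 0.02 m).
It fails at once if the loaf is moved by more than 20 mm (distance of loaf from where it was at the start of the episode above 0.02 m).
It fails at once if the round mould is moved by more than 20 mm (distance of round_mould from where it was at the start of the episode above 0.02 m).
It also fails if it takes over 45 s, if anything falls off the work surface, if the arm or the gripper's body presses on something with over 40 N, if the wrist force passes 120 N, or if a joint passes its speed limit or range.

## Robot

A 6-joint arm with a two-finger parallel gripper is mounted at the origin on the work surface. World frame = base frame: x ahead of the robot, y to its left, z up, the work surface at z = 0. Lengths are in m, angles in degrees, forces in N, time in s.
With the tool pointing down it reaches from about 0.35 to 0.875 m from the base axis. Payload 4.2 kg.
Tool frame: the origin (TCP) lies on the front face of the gripper's body, between the roots of the fingers; the fingertips stand finger_overhang ahead of it and the grasp point (between the pads) lies 51 mm ahead of it (finger_overhang is the distance from the TCP to the fingertips, in m); z points along the fingers, y is the line along which they close (so a half turn about z gives the same grasp; the last joint's range is limited). The gripper opens to 87 mm and grips with 3 to 60 N. Pads are 19 mm wide; open, the fingers measure 117 mm over their backs; the gripper's body (75 mm by 190 mm) begins 51 mm behind the grasp point.
Start: joints at [91.478, 22.042, 0.453, 0, -68.411, -14.817], TCP at [0.144, 0.608, 0.292] pointing down, gripper open.
Joint ranges: [-179.83, 179.83], [-69.29, 118.12], [-61.27, 80.66], [-181.25, 117.63], [-171.15, -9.14], [-177.46, 177.46]. Speed limits (degrees/s): [159.86, 159.86, 180, 180, 180, 180].

## Interface

Orientations are given as a 3x3 rotation matrix whose columns are the frame's x, y, z axes.
In Python, from station import sense, capture, camera_model, finish_job, finger_overhang gives the robot as it stands. The module is installed in compiled form; this text tells all that it offers.
- The arm moves only by the tool jog_arm, never from a script. Its argument "rows" is a list that holds one entry, the list of rows, each a list of 4 numbers: the shift along the tool's x, y, z in m, then the turn about the tool's z in rad. A call has 1 to 20 rows; each row shifts and turns the commanded pose from where the row before left it, along the tool's axes as they then stand; what a row does not reach is not made up. A row lasts 1/8 s, in which the tool goes at most 62.5 mm and 10.7 degrees, less where a joint would pass 70% of its speed; a pose out of reach is approached as far as the arm can. A call is refused whole if a number of a shift passes 0.0625 or a number of a turn 0.188, either way. A call with a gripper value outside its range is refused whole. "claw" is the opening, from 0 (shut) to 1 (fully open), set as the call begins (left out, the last holds). The fingers move at their own pace and stop on an object; the grip force is fixed at half the most. Time passes only in rows, so rows that do not move let the fingers close. It gives the time, the measured TCP pose, the force, the opening and the grip force at its end, in the units of the state.
- sense(): the state, without advancing time (a new reading comes with each control period).
- capture(name): name is "scene" or "top" or "wrist"; returns the picture (420x560x3 uint8, red, green, blue); there is no depth.
- camera_model(name): a dict with "fovy" (degrees; the focal length in pixels is half the picture's height over the tangent of half this angle, whatever the lens; pixels are square), "cx", "cy" (the principal point, pixels), "k1" (the pictures are not rectified: a ray, as slopes to the right and down, at radius r is drawn at 1 + k1 r^2 times it, then the intrinsics apply), "eye" and "rotation" of the camera in the world. Camera axes: x right, y down, z forward; pixel columns grow to the right and rows downward; lengths in m; the calibration is good to about 2 mm. A picture is of the moment at which its call begins: read the wrist's pose just before it. camera_model takes no time and is no camera call; for the wrist camera it gives the pose at the moment of the call.
- finish_job(): hands the job in; it is judged then, once.
The state is a dict: "time_s": time; "joints": joint angles; "joint_velocities": joint speeds; "effort": joint torques, N m; "tcp_pos": TCP position; "ee_rot": TCP orientation; "wrist_force": force on the tool from outside, world axes, zero at the start; "moment": the same for the moment, N m; "gripper_width": opening from 0.0 (shut) to 1.0 (fully open); "gripper_force": force on a finger pad.
Only numpy, scipy, OpenCV 4.12 (cv2) and the standard library are available. Lean on these libraries where they do the work, as an engineer would, in place of code of your own. Each camera call takes 0.05 s, during which the arm holds its last target. There are 200 camera calls.

## Working session

There is one attempt and no reset: what is moved stays moved. The work goes in short steps, Python scripts to look and compute and a tool call to move; the robot and the scene stay as the last step left them, time stands still between calls to the robot, and variables do not carry over. Pictures are saved under pics/ and viewed, at most 10 in all, crops included, and the job is handed in when it is done.

Besides the shell and the picture viewer there is one more tool, called after ">>>" as name([rows], argument=value, ...), one row to a line, values as JSON. jog_arm: Moves the arm, as the interface text tells. Its arguments: {"type":"object","properties":{"rows":{"type":"array"},"claw":{"type":"number"}},"required":["rows"]}

```bash
mkdir -p pics; python3 - <<'E'
from station import *
import cv2,numpy as np
s=sense();print({k:np.round(v,3).tolist() for k,v in s.items()},finger_overhang if not callable(finger_overhang) else finger_overhang())
for n in("scene","top","wrist"):
    print(n,camera_model(n)); cv2.imwrite(f"pics/{n}0.png",capture(n)[:,:,::-1])
E
```

```text
{'time_s': 0.0, 'joints': [91.479, 22.09, 0.379, -0.029, -68.41, -14.818], 'joint_velocities': [0.075, 0.008, 0.005, -0.024, 0.049, -0.048], 'effort': [0.0, -39.067, 18.741, 4.22, 0.011, -0.0], 'tcp_pos': [0.144, 0.608, 0.291], 'ee_rot': [[0.973, -0.231, -0.0], [-0.231, -0.973, -0.002], [0.0, 0.002, -1.0]], 'wrist_force': [0.624, -0.533, -0.192], 'moment': [-0.04, -0.011, 0.019], 'gripper_force': 0.0, 'gripper_width': 0.995} 0.0697
scene {'fovy': 52.95009945807002, 'cx': 279.6745488759548, 'cy': 212.28634676627274, 'k1': -0.0930850444735479, 'eye': array([ 1.00620332, -0.24330353,  0.96523929]), 'rotation': array([[ 0.66471782,  0.63939437, -0.38642599],
       [ 0.7470681 , -0.5732224 ,  0.33660858],
       [-0.0062824 , -0.51243625, -0.85870229]])}
top {'fovy': 45.361580088986855, 'cx': 291.7453548761755, 'cy': 199.66201080827642, 'k1': 0.006957288636846539, 'eye': array([0.43159484, 0.12343027, 1.30650312]), 'rotation': array([[ 0.02246016, -0.99159356,  0.12742747],
       [-0.99974653, -0.02207885,  0.00440427],
       [-0.00155379, -0.12749409, -0.99183811]])}
wrist {'fovy': 62.85020969541659, 'cx': 277.32734987552453, 'cy': 211.42707489111513, 'k1': -0.06047700320328696, 'eye': array([0.21953186, 0.59060133, 0.38280144]), 'rotation': array([[-0.23016001, -0.93265176, -0.27782559],
       [-0.97314871,  0.22140776,  0.06293007],
       [ 0.0028209 ,  0.2848496 , -0.95856807]])}
```

View pics/scene0.png

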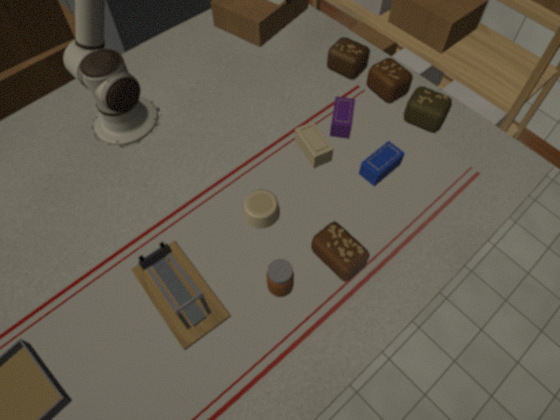

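View pics/top0.png

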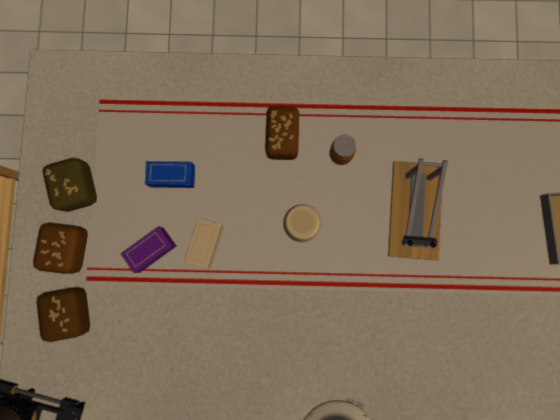

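The candidates for the mould in the top view are cream (204,243), blue (170,174) and purple (148,249). Only the cream rectangle fits, because the other two are the look-alikes. The rack is at (418,208). Its stop bar looks dark, at about (420,241), with the high end at the top near row 163. I'll confirm both in one enlarged crop.

```bash
cat > h.py <<'E'
import numpy as np,cv2
from station import *
def ray(n,uv,m=None):
    m=m or camera_model(n); f=210/np.tan(np.radians(m['fovy']/2))
    K=np.array([[f,0,m['cx']],[0,f,m['cy']],[0,0,1]])
    d=cv2.undistortPoints(np.float64(uv).reshape(-1,1,2),K,np.array([m['k1'],0,0,0.])).reshape(-1,2)
    return np.array(m['eye']),np.c_[d,np.ones(len(d))]@np.array(m['rotation']).T
def plane(n,uv,z,m=None):
    e,d=ray(n,uv,m); return e+d*((z-e[2])/d[:,2])[:,None]
def cream(im):
    h=cv2.cvtColor(im,cv2.COLOR_RGB2HSV); return cv2.inRange(h,(15,60,110),(32,160,255))
E
python3 - <<'E'
from h import *
im=cv2.imread('pics/top0.png')
a=cv2.resize(im[190:290,110:240],None,fx=4,fy=4,interpolation=cv2.INTER_CUBIC)
b=cv2.resize(im[148:268,380:455],None,fx=4.5,fy=4.5,interpolation=cv2.INTER_CUBIC)
H=max(a.shape[0],b.shape[0]);o=np.zeros((H,a.shape[1]+b.shape[1]-60,3),np.uint8)
o=np.zeros((H,a.shape[1]+b.shape[1],3),np.uint8);o[:a.shape[0],:a.shape[1]]=a;o[:b.shape[0],a.shape[1]:]=b
print(o.shape);cv2.imwrite('pics/crop1.png',np.clip(o*1.5,0,255).astype(np.uint8)[:600,:800] if o.shape[1]>800 else np.clip(o*1.5,0,255).astype(np.uint8))
rgb=im[:,:,::-1].copy()
print(rgb[243,204],rgb[222,302],rgb[255,230])
g=cv2.cvtColor(im,cv2.COLOR_BGR2HSV);print(g[243,204],g[222,302],g[255,230],g[210,400])
E
```

```text
(540, 858, 3)
[149 123  85] [141 114  76] [139 123 102]
[ 18 110 149] [ 18 118 141] [ 17  68 139] [ 17 162 118]
```

View pics/crop1.png

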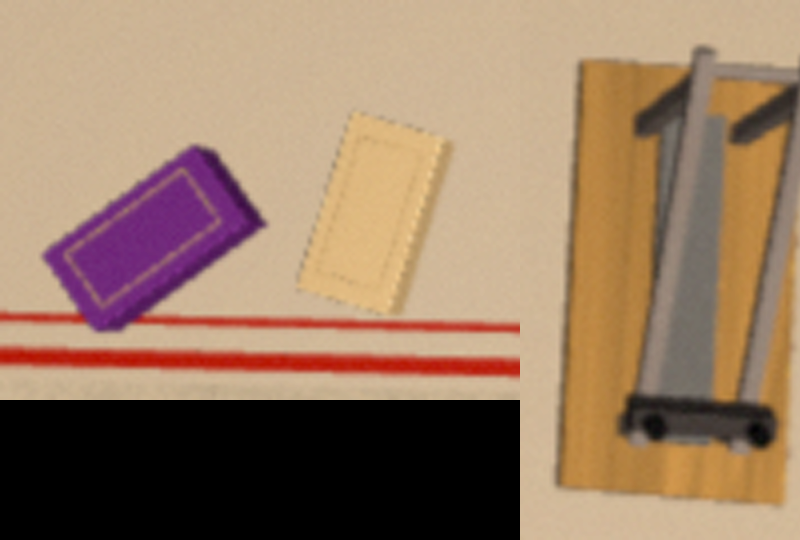

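The crop confirms the plain cream rectangle as the mould, with top-face corners at about (353,112), (445,137), (395,313) and (298,285). The purple one is the look-alike. The black stop bar lies across the lower runner ends at crop row ~405, and the high end is at the top.

```bash
python3 - <<'E'
from h import *
im=cv2.imread('pics/top0.png');h=cv2.cvtColor(im,cv2.COLOR_BGR2HSV)
def blob(mask,box):
    m=np.zeros_like(mask);x0,x1,y0,y1=box;m[y0:y1,x0:x1]=mask[y0:y1,x0:x1]
    c=max(cv2.findContours(m,0,cv2.CHAIN_APPROX_NONE)[0],key=cv2.contourArea);return c
def rect(c,z):
    P=plane('top',c.reshape(-1,2),z)[:,:2];r=cv2.minAreaRect((P*1000).astype(np.float32));b=cv2.boxPoints(r)
    e=[b[1]-b[0],b[2]-b[1]];e=max(e,key=np.linalg.norm);print(np.round(r,1) if 0 else r,'long axis deg',np.degrees(np.arctan2(e[1],e[0]))%180)
rect(blob(cv2.inRange(h,(14,88,100),(25,255,255)),(180,230,210,275)),.055)
rect(blob(cv2.inRange(h,(8,130,60),(25,255,255)),(375,455,150,270)),.012)
f=lambda x,y:(380+(x-520)/4.5,148+y/4.5)
print('low',plane('top',[f(637,440),f(740,447)],.045).round(4))
print('high',plane('top',[f(703,50),(445,161)],.16).round(4))
print('bystander: round,jar,loaf',plane('top',[(302,222),(344,150),(283,133)],.05).round(3).tolist())
# bar upper edge, top front edge in crop
for z in (.07,.08,.09): print('bar',plane('top',[f(640,398),f(775,407)],z).round(4).tolist())
E
```

```text
((478.9157409667969, 345.4586181640625), (68.48220825195312, 114.5548324584961), 74.78194427490234) long axis deg 164.78194
((578.7476196289062, -191.51345825195312), (127.7491455078125, 246.9075164794922), 86.557861328125) long axis deg 176.55786
low [[ 0.4838 -0.1591  0.045 ]
 [ 0.4813 -0.2162  0.045 ]]
high [[ 0.6805 -0.1687  0.16  ]
 [ 0.6772 -0.225   0.16  ]]
bystander: round,jar,loaf [[0.537, 0.102, 0.05], [0.724, -0.001, 0.05], [0.765, 0.155, 0.05]]
bar [[0.5057, -0.1553, 0.07], [0.5024, -0.2288, 0.07]]
bar [[0.5051, -0.153, 0.08], [0.5019, -0.2259, 0.08]]
bar [[0.5045, -0.1508, 0.09], [0.5013, -0.2231, 0.09]]
```

>>> jog_arm([
  [[0.053,0.0255,0,0.005],[0.053,0.0255,0,0.005],[0.053,0.0255,0,0.005],[0.053,0.0255,0,0.005],[0.053,0.0255,0.01,0.005],[0.053,0.0255,0.01,0.005],[0.053,0.0255,0.01,0],[0,0,0,0],[0,0,0,0]],
], claw=1)

```text
time_s: 1.27
tcp_pos: [0.4601, 0.344, 0.262]
ee_rot: [[0.965, -0.26, -0.0], [-0.26, -0.965, -0.0], [-0.0, 0.0, -1.0]]
wrist_force: [0.1, 0.7, 0.1]
gripper_width: 0.998
gripper_force: 0.0
```

```bash
python3 - <<'E'
from h import *
s=sense();print(s['time_s'],s['tcp_pos'],s['ee_rot'])
m=camera_model('wrist');im=capture('wrist');cv2.imwrite('pics/w1.png',im[:,:,::-1])
mk=cv2.inRange(cv2.cvtColor(im,cv2.COLOR_RGB2HSV),(14,88,100),(25,255,255))
c=max(cv2.findContours(mk,0,2)[0],key=cv2.contourArea);print(cv2.boundingRect(c),cv2.contourArea(c))
P=plane('wrist',c.reshape(-1,2),.055,m)[:,:2]
print(cv2.minAreaRect((P*1000).astype(np.float32)))
E
```

```text
1.275 [0.46007282 0.34395534 0.26203746] [[ 9.65479015e-01 -2.60480608e-01 -3.53734867e-04]
 [-2.60480699e-01 -9.65479025e-01 -2.41281816e-04]
 [-2.78674360e-04  3.25093635e-04 -9.99999908e-01]]
(500, 1, 60, 65) 2388.0
((544.5182495117188, 105.84690856933594), (45.68436813354492, 54.108821868896484), 1.4127777814865112)
```

View pics/w1.png

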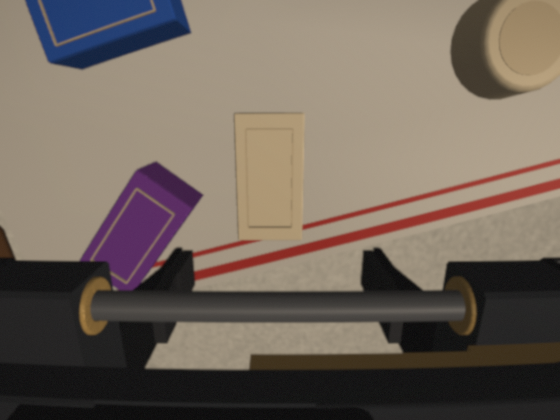

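The wrist picture shows the cream mould's top face with corners at (236,113), (304,113), (302,240) and (239,240), between the fingers. Its long axis runs up the image, along tool x.

```bash
python3 - <<'E'
from h import *
s=sense();R=np.array(s['ee_rot']);t=np.array(s['tcp_pos']);m=camera_model('wrist')
P=plane('wrist',[(236,113),(304,113),(302,240),(239,240)],.055,m)
print(P.round(4),P.mean(0))
L=(P-t)@R;print(L.round(4),L.mean(0))
e=(L[0]+L[1]-L[2]-L[3])/2;print('len',np.linalg.norm(e),'yaw in tool',np.arctan2(e[1],e[0]),'w',np.linalg.norm(L[0]-L[1]),np.linalg.norm(L[3]-L[2]))
E
```

```text
[[0.541  0.359  0.055 ]
 [0.5262 0.3038 0.055 ]
 [0.4159 0.3328 0.055 ]
 [0.4311 0.3894 0.055 ]] [0.47855898 0.34626068 0.055     ]
[[ 0.0748 -0.035   0.2073]
 [ 0.0748  0.0222  0.2073]
 [-0.0392  0.0228  0.2073]
 [-0.0392 -0.0359  0.2073]] [ 0.01780939 -0.00647509  0.20731954]
len 0.11403667541870871 yaw in tool 0.0010190693012498433 w 0.05714233213101671 0.05865411913366773
```

>>> jog_arm([
  [[0,-0.0065,0.03,0],[0,0,0.05,0],[0,0,0.05,0],[0,0,0.033,0],[0,0,0.01,0],[0,0,0,0],[0,0,0,0]],
])

```text
time_s: 2.2
tcp_pos: [0.4622, 0.3516, 0.091]
ee_rot: [[0.966, -0.259, 0.002], [-0.259, -0.966, 0.003], [0.002, -0.003, -1.0]]
wrist_force: [-0.4, -0.7, 0.7]
gripper_width: 1.0
gripper_force: 0.0
```

>>> jog_arm([
  [[0,0,0,0],[0,0,0,0],[0,0,0,0],[0,0,0,0],[0,0,0,0],[0,0,0,0]],
], claw=0)

```text
time_s: 2.95
tcp_pos: [0.4619, 0.3504, 0.0895]
ee_rot: [[0.966, -0.26, 0.0], [-0.26, -0.966, 0.0], [0.0, -0.0, -1.0]]
wrist_force: [-0.3, -0.4, 2.7]
gripper_width: 0.684
gripper_force: 30.0
```

>>> jog_arm([
  [[0,0,-0.015,0],[0,0,-0.03,-0.03],[0,0,-0.04,-0.04],[0,0,-0.045,-0.05],[0,0,-0.045,-0.05],[0,0,-0.035,-0.04],[0.004,0.02,0,0],[0.01,0.04,0,0],[0.0136,0.0536,0,0],[0.0136,0.0536,0,0],[0.0136,0.0536,0,0],[0.0136,0.0536,0,0],[0.0136,0.0536,0,0],[0.0136,0.0536,0,0],[0.0136,0.0536,0,0],[0.0136,0.0536,0,0],[0.01,0.034,0,0],[0.003,0.013,0,0],[0,0,0,0],[0,0,0,0]],
])

```text
time_s: 5.45
tcp_pos: [0.5686, -0.1909, 0.2989]
ee_rot: [[0.999, -0.052, -0.001], [-0.052, -0.999, 0.001], [-0.001, -0.0, -1.0]]
wrist_force: [-0.7, 0.3, -1.6]
gripper_width: 0.683
gripper_force: 30.0
```

```bash
python3 - <<'E'
from h import *
s=sense();print(s['time_s'],s['tcp_pos'],s['ee_rot'],s['gripper_width'],s['gripper_force'],s['wrist_force'],s['moment'])
print(camera_model('wrist'))
im=capture('wrist');cv2.imwrite('pics/w2.png',np.clip(im[:,:,::-1]*1.4,0,255).astype(np.uint8))
E
```

```text
5.45 [ 0.56855142 -0.19089303  0.29893529] [[ 9.98652444e-01 -5.18878789e-02 -9.71852847e-04]
 [-5.18873986e-02 -9.98652810e-01  5.13107952e-04]
 [-9.97167660e-04 -4.61989594e-04 -9.99999396e-01]] 0.6831228857582752 29.998320937156677 [-0.73109386  0.26509904 -1.59798584] [-0.00727277  0.05118551 -0.00869925]
{'fovy': 62.85020969541659, 'cx': 277.32734987552453, 'cy': 211.42707489111513, 'k1': -0.06047700320328696, 'eye': array([ 0.64606856, -0.19429319,  0.39041436]), 'rotation': array([[-5.11905340e-02, -9.56972627e-01, -2.85627241e-01],
       [-9.98688882e-01,  4.91143190e-02,  1.44326511e-02],
       [ 2.16735384e-04,  2.85991565e-01, -9.58232111e-01]])}
```

View pics/w2.png

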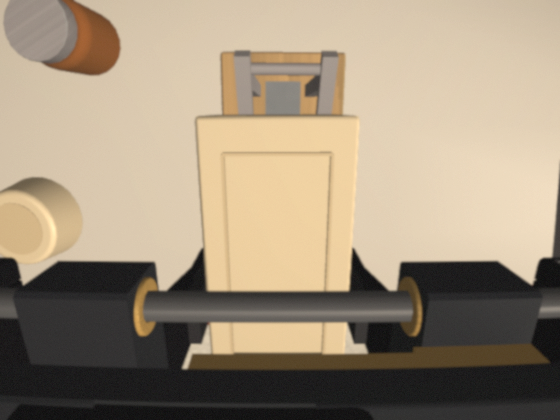

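The wrist picture shows the held mould's top with its front edge at row 117, columns 198–357. The runners' high ends are ahead of it at columns ~243 and ~329, row 52. I'll measure the runner middle line in tool axes.

```bash
python3 - <<'E'
from h import *
im=cv2.imread('pics/w2.png');g=cv2.cvtColor(im,cv2.COLOR_BGR2HSV)
for r in (60,80,90,105,112):
    print(r,''.join('#' if x<70 else '.' for x in g[r,215:350,1]))
s=sense();R=np.array(s['ee_rot']);t=np.array(s['tcp_pos']);m=camera_model('wrist')
L=lambda uv,z:((plane('wrist',uv,z,m)-t)@R).round(4)
print('high',L([(243,52),(329.5,52)],.16))
print('mould top front',L([(198,117),(357,117)],t[2]-.034))
E
```

```text
60 ######.............#################......................................................................#################........####
80 ######...............#####################.......................................................########################.........#####
90 #######...............########################.....##################################......############################..........######
105 #######................###############.............##################################.................###############............######
112 #######.................##############.............##################################.................##############............#######
high [[ 0.1125 -0.0219  0.1392]
 [ 0.1126  0.032   0.1392]]
mould top front [[ 0.0751 -0.0287  0.034 ]
 [ 0.0751  0.0277  0.034 ]]
```

```bash
python3 - <<'E'
from h import *
im=cv2.imread('pics/top0.png');g=cv2.cvtColor(im,cv2.COLOR_BGR2HSV)
for r in (160,161,163,166,170,180,190,200,210,220,230):
    print(r,' '.join('%3d'%x for x in g[r,403:455,1]))
o=cv2.resize(cv2.imread('pics/scene0.png')[235:350,125:235],None,fx=5,fy=5,interpolation=cv2.INTER_CUBIC)
p=cv2.resize(im[150:255,395:455],None,fx=4,fy=5,interpolation=cv2.INTER_CUBIC)
q=np.zeros((575,790,3),np.uint8);q[:,:550]=o;q[:525,550:]=p
cv2.imwrite('pics/crop2.png',np.clip(q*1.5,0,255).astype(np.uint8))
E
```

```text
160  72  70  70  70  68  69  71  71  69  68  71  71  70  69  70  66  56  53  48  53  59  67  69  69  68  69  69  69  71  72  69  69  72  69  69  70  69  70  70  70  68  64  61  68  66  69  69  69  68  69  71  70
161  81  75  76  71  73  71  70  70  69  69  71  71  70  70  69  64  56  52  50  51  57  69  68  70  66  70  69  68  69  72  69  70  66  71  71  71  71  69  73  70  57  56  48  56  62  70  70  71  71  69  70  71
163 163 165 161 161 164 159 156 151 159 152 153 148 145 136 137  90  57  51  53  53  50  54  50  55  58  54  58  57  53  57  57  55  58  56  61  63  60  64  62  62  55  52  53  54  63  66  68  69  69  68  71  69
166 160 164 163 167 166 162 160 161 160 166 159 151 131  95  47  59  51  50  57  91 137 154 154 152 157 150 148 145 145 140 137 126 129 125 114  94  82  65  59  52  56  50  55  57  69  70  71  69  72  71  69  71
170 166 159 164 162 164 158 154 126 106  48  55  62  58  43  45  49  52  54  74 128 163 165 162 166 162 164 162 164 163 162 165 150 144  89  69  64  58  69  47  47  50  48  49  65  69  69  71  71  69  72  69  73
180 164 161 165 164 169 163 160 148  69 
[... 531 characters left out ...]
  63 113 101  75  71  67  69  71  69  68  68  66  69  67  69  69
210 166 163 164 164 164 165 134  59  52  50  55  50  39  32  29  29  29  26  33  29  48 130 160 163 162 163 163 163 161 150 111  60  54  53  64 118 157 136  86  70  68  71  70  71  67  68  69  70  68  71  71  68
220 159 160 164 160 158  94  57  53  52  53  39  39  29  34  36  33  29  30  29  41  98 144 162 164 162 159 161 158 126  54  52  53  58 106 149 165 157 108  76  68  69  68  66  68  68  68  70  70  68  68  70  70
230 164 164 161 128  57  50  49  49  39  32  26  26  33  29  36  29  26  26  29  52 132 156 164 162 165 155 126  59  53  50  59 113 152 166 166 158 147  92  69  66  68  68  69  67  68  70  68  68  70  69  72  68
```

View pics/crop2.png

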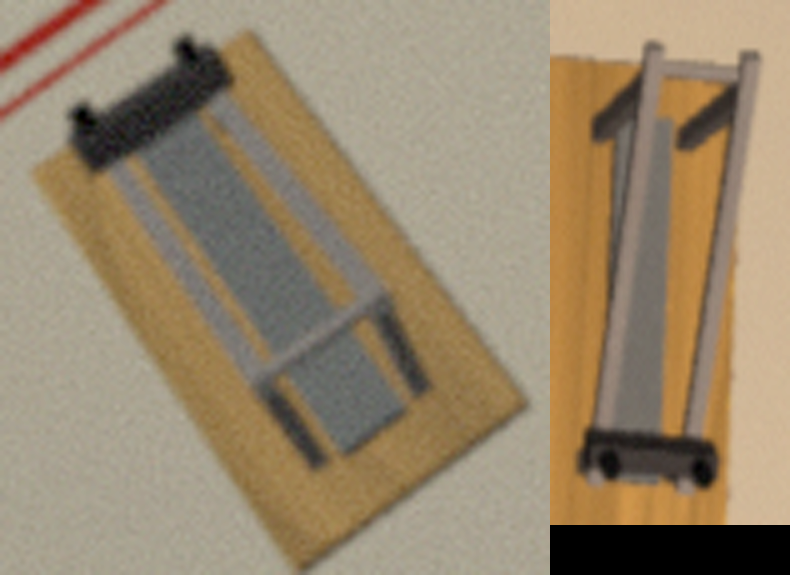

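```bash
python3 - <<'E'
from h import *
from scipy.optimize import least_squares
s=sense();R=np.array(s['ee_rot']);t=np.array(s['tcp_pos']);mw=camera_model('wrist')
def tri(obs):
    A=np.zeros((3,3));b=np.zeros(3)
    for n,uv,m in obs:
        e,d=ray(n,[uv],m);d=d[0]/np.linalg.norm(d[0]);Q=np.eye(3)-np.outer(d,d);A+=Q;b+=Q@e
    return np.linalg.solve(A,b)
S=lambda x,y:(125+x/5,235+y/5)
for a in ([('top',(420.75,159.4),None),('wrist',(243,52),mw),('scene',S(262,385),None)],[('top',(444.75,161.2),None),('wrist',(329.5,52),mw),('scene',S(387,297),None)]):
    print([(n,((plane(n,[uv],.16,m)[0]-t)@R).round(4).tolist()) for n,uv,m in a], ((tri(a)-t)@R).round(4), tri(a).round(4))
# bar top upper edge in scene (crop 95,172)-(232,82)
print(plane('scene',[S(97,172),S(232,85)],.082).round(4))
E
```

```text
[('top', [0.1098, -0.0274, 0.1392]), ('wrist', [0.1125, -0.0219, 0.1392]), ('scene', [0.1134, 0.0335, 0.1392])] [ 0.1123 -0.0041  0.1548] [ 0.681  -0.1923  0.1444]
[('top', [0.1097, 0.0282, 0.1392]), ('wrist', [0.1126, 0.032, 0.1392]), ('scene', [0.1138, -0.0258, 0.1392])] [0.1116 0.0074 0.1077] [ 0.6798 -0.2037  0.1915]
[[ 0.5159 -0.2285  0.082 ]
 [ 0.5209 -0.1565  0.082 ]]
```

In this crop the runners' high ends are at scene (177,312) and (202,294). The bar's uphill face is about 40 mm up the slope. The views put the middle line about 4 mm to tool +y, so I'll shift by that, go lower and look again.

>>> jog_arm([
  [[0,0.002,0.012,0],[0,0.002,0.016,0],[0,0,0.016,0],[0,0,0.01,0],[0,0,0.004,0],[0,0,0,0],[0,0,0,0]],
])

```text
time_s: 6.38
tcp_pos: [0.5692, -0.1959, 0.2419]
ee_rot: [[0.999, -0.053, 0.001], [-0.053, -0.999, -0.0], [0.001, 0.0, -1.0]]
wrist_force: [0.4, 0.4, -2.4]
gripper_width: 0.687
gripper_force: 30.0
```

```bash
python3 - <<'E'
from h import *
s=sense();print(s['tcp_pos'],s['wrist_force'],s['moment'])
R=np.array(s['ee_rot']);t=np.array(s['tcp_pos']);m=camera_model('wrist')
im=capture('wrist');g=cv2.cvtColor(im,cv2.COLOR_RGB2HSV)
for r in range(30,125,5):
    k=np.flatnonzero(g[r,180:400,1]<70)+180
    c=np.split(k,np.flatnonzero(np.diff(k)>2)+1); print(r,[(int(x[0]),int(x[-1])) for x in c if len(x)>8])
cv2.imwrite('pics/w3.png',np.clip(im[:,:,::-1]*1.4,0,255).astype(np.uint8))
E
```

```text
[ 0.56919085 -0.19593905  0.24187241] [ 0.41142137  0.4076209  -2.35025086] [-0.09267973 -0.00265306  0.00534419]
30 [(180, 399)]
35 [(180, 399)]
40 [(180, 399)]
45 [(180, 204), (208, 231), (325, 347), (351, 399)]
50 [(180, 203), (209, 232), (324, 346), (352, 399)]
55 [(180, 204), (210, 345), (352, 399)]
60 [(180, 204), (211, 344), (352, 399)]
65 [(180, 204), (211, 344), (351, 399)]
70 [(180, 204), (212, 240), (316, 343), (351, 399)]
75 [(180, 204), (213, 245), (312, 342), (351, 399)]
80 [(180, 205), (213, 249), (257, 298), (307, 342), (350, 399)]
85 [(180, 205), (214, 251), (257, 297), (305, 341), (350, 399)]
90 [(180, 205), (214, 251), (257, 297), (305, 340), (350, 399)]
95 [(180, 205), (215, 235), (257, 297), (320, 339), (350, 399)]
100 [(180, 205), (216, 235), (257, 297), (320, 339), (349, 399)]
105 [(180, 206), (216, 236), (258, 297), (319, 338), (349, 399)]
110 [(180, 206), (217, 236), (257, 297), (319, 337), (349, 399)]
115 [(180, 206), (218, 234), (262, 285), (349, 399)]
120 [(180, 195), (359, 399)]
```

View pics/w3.png

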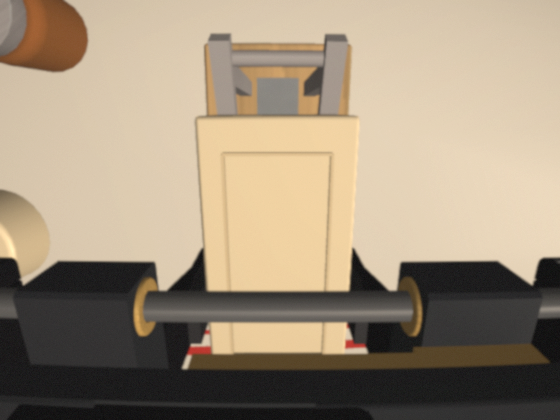

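The runners' midpoint is at columns 277.7 (row 50) and 277.3 (row 110), and the mould's middle is at 277.5, so it is centred and parallel. Next I'll lower until it touches.

>>> jog_arm([
  [[0,0,0.004,0],[0,0,0.003,0],[0,0,0.002,0],[0,0,0.001,0],[0,0,0.001,0],[0,0,0.001,0],[0,0,0,0]],
])

```text
time_s: 7.3
tcp_pos: [0.5689, -0.1959, 0.2296]
ee_rot: [[0.999, -0.053, 0.0], [-0.053, -0.999, -0.0], [0.0, 0.0, -1.0]]
wrist_force: [-0.7, 0.4, -1.4]
gripper_width: 0.688
gripper_force: 30.0
```

>>> jog_arm([
  [[-0.0005,0,0.001,0],[-0.0005,0,0.001,0],[-0.0005,0,0.001,0],[0,0,0,0]],
])

```text
time_s: 7.8
tcp_pos: [0.5674, -0.1959, 0.2266]
ee_rot: [[0.999, -0.053, 0.001], [-0.053, -0.999, -0.0], [0.001, 0.0, -1.0]]
wrist_force: [-1.3, 0.4, 3.8]
gripper_width: 0.683
gripper_force: 30.0
```

>>> jog_arm([
  [[-0.0006,0,0.001,0],[-0.0006,0,0.001,0],[-0.0006,0,0.001,0],[-0.0006,0,0.001,0]],
])

```text
time_s: 8.3
tcp_pos: [0.5649, -0.1957, 0.2221]
ee_rot: [[0.999, -0.053, -0.0], [-0.053, -0.999, -0.0], [-0.0, 0.0, -1.0]]
wrist_force: [-1.6, 0.8, 2.1]
gripper_width: 0.69
gripper_force: 30.0
```

>>> jog_arm([
  [[-0.0006,0,0.0013,0],[-0.0006,0,0.0013,0],[-0.0006,0,0.0013,0],[-0.0006,0,0.0013,0],[-0.0006,0,0.0013,0],[-0.0006,0,0.0013,0],[-0.0006,0,0.0013,0],[-0.0005,0,0.0013,0]],
])

```text
time_s: 9.3
tcp_pos: [0.5602, -0.1954, 0.2118]
ee_rot: [[0.999, -0.053, 0.0], [-0.053, -0.999, 0.0], [0.0, -0.0, -1.0]]
wrist_force: [-1.9, 0.1, 3.4]
gripper_width: 0.688
gripper_force: 30.0
```

>>> jog_arm([
  [[-0.0005,0,0.0013,0],[-0.0005,0,0.0013,0],[-0.0005,0,0.0013,0],[-0.0005,0,0.0013,0],[-0.0005,0,0.0013,0],[-0.0005,0,0.0013,0],[-0.0005,0,0.0013,0],[-0.0005,0,0.0013,0]],
])

```text
time_s: 10.3
tcp_pos: [0.5563, -0.1952, 0.2014]
ee_rot: [[0.999, -0.053, 0.0], [-0.053, -0.999, -0.0], [0.0, 0.0, -1.0]]
wrist_force: [-0.7, 0.2, 2.0]
gripper_width: 0.687
gripper_force: 30.0
```

```bash
python3 - <<'E'
from h import *
s=sense();print(s['tcp_pos'],s['wrist_force'],s['moment'])
a=capture('scene')[200:370,80:270,::-1];b=capture('wrist')[:,:,::-1]
a=cv2.resize(a,None,fx=2,fy=2,interpolation=cv2.INTER_CUBIC);b=b[20:360,80:480]
q=np.zeros((340,780,3),np.uint8);q[:,:380]=a;q[:,380:]=b
cv2.imwrite('pics/c3.png',np.clip(q*1.5,0,255).astype(np.uint8))
E
```

```text
[ 0.55626828 -0.19518531  0.201421  ] [-0.71486079  0.21727837  1.96517897] [-0.03428374 -0.02460864  0.029834  ]
```

View pics/c3.png

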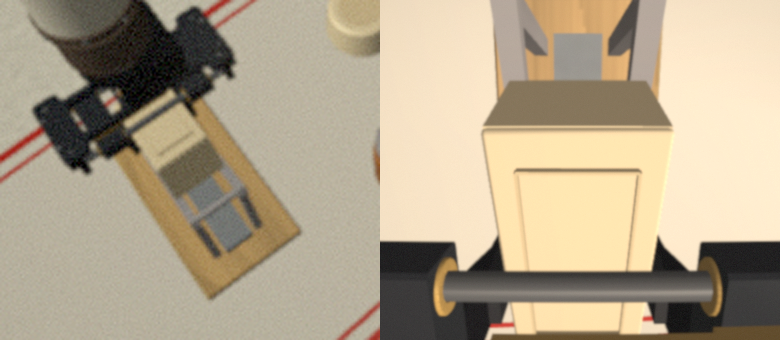

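The mould is tilting in the grip as planned, with its uphill end face now visible and still centred between the runners. I'll continue lowering.

>>> jog_arm([
  [[-0.0004,0,0.0013,0],[-0.0004,0,0.0013,0],[-0.0004,0,0.0013,0],[-0.0004,0,0.0013,0],[-0.0004,0,0.0013,0],[-0.0004,0,0.0013,0],[-0.0003,0,0.0013,0],[-0.0003,0,0.0013,0],[-0.0003,0,0.0013,0],[-0.0003,0,0.0013,0]],
])

```text
time_s: 11.65
tcp_pos: [0.5527, -0.195, 0.1884]
ee_rot: [[0.999, -0.053, 0.0], [-0.053, -0.999, -0.0], [0.0, 0.0, -1.0]]
wrist_force: [-1.1, 0.4, 3.2]
gripper_width: 0.692
gripper_force: 30.0
```

>>> jog_arm([
  [[-0.0002,0,0.001,0],[-0.0002,0,0.001,0],[-0.0002,0,0.001,0],[0,0,0,0]],
])

```text
time_s: 12.15
tcp_pos: [0.552, -0.1949, 0.1853]
ee_rot: [[0.999, -0.053, -0.0], [-0.053, -0.999, 0.0], [-0.0, -0.0, -1.0]]
wrist_force: [-1.5, 0.1, 3.5]
gripper_width: 0.687
gripper_force: 30.0
```

>>> jog_arm([
  [[-0.0002,0,0.001,0],[-0.0002,0,0.001,0],[-0.0002,0,0.001,0],[0,0,0,0]],
])

```text
time_s: 12.65
tcp_pos: [0.5514, -0.1949, 0.1823]
ee_rot: [[0.999, -0.053, -0.0], [-0.053, -0.999, 0.0], [-0.0, -0.0, -1.0]]
wrist_force: [-1.4, -0.2, 2.5]
gripper_width: 0.685
gripper_force: 30.0
```

>>> jog_arm([
  [[0,0,0.001,0],[0,0,0.001,0],[0,0,0,0]],
])

```text
time_s: 13.02
tcp_pos: [0.5514, -0.1949, 0.1804]
ee_rot: [[0.999, -0.053, -0.0], [-0.053, -0.999, -0.0], [-0.0, 0.0, -1.0]]
wrist_force: [-1.5, 0.1, 3.4]
gripper_width: 0.687
gripper_force: 30.0
```

>>> jog_arm([
  [[0,0,0.001,0],[0,0,0.0005,0],[0,0,0,0]],
])

```text
time_s: 13.4
tcp_pos: [0.5514, -0.1949, 0.1803]
ee_rot: [[0.999, -0.053, 0.0], [-0.053, -0.999, -0.0], [0.0, 0.0, -1.0]]
wrist_force: [-3.5, 0.9, 9.2]
gripper_width: 0.686
gripper_force: 30.0
```

>>> jog_arm([
  [[0,0,0.0005,0],[0,0,0.0005,0],[0,0,0,0]],
])

```text
time_s: 13.78
tcp_pos: [0.5513, -0.1949, 0.1802]
ee_rot: [[0.999, -0.052, 0.0], [-0.052, -0.999, -0.001], [0.0, 0.001, -1.0]]
wrist_force: [-4.5, 3.1, 14.7]
gripper_width: 0.688
gripper_force: 30.0
```

The force rose square to the slope (about 16 N) without motion, so the mould is lying flat. I'll relax slightly and ease it down the slope.

>>> jog_arm([
  [[0,0,-0.0008,0],[-0.0013,0,0.00075,0],[-0.0013,0,0.00075,0],[-0.0013,0,0.00075,0],[-0.0013,0,0.00075,0],[-0.0013,0,0.00075,0]],
])

```text
time_s: 14.52
tcp_pos: [0.5455, -0.195, 0.1769]
ee_rot: [[0.999, -0.052, 0.002], [-0.052, -0.999, -0.001], [0.002, 0.001, -1.0]]
wrist_force: [-2.9, 0.1, 11.6]
gripper_width: 0.688
gripper_force: 30.0
```

>>> jog_arm([
  [[-0.0013,0,0.00075,0],[-0.0013,0,0.00075,0],[-0.0013,0,0.00075,0]],
])

```text
time_s: 14.9
tcp_pos: [0.5416, -0.1948, 0.1747]
ee_rot: [[0.999, -0.052, 0.002], [-0.052, -0.999, -0.001], [0.002, 0.001, -1.0]]
wrist_force: [-3.0, 1.0, 10.6]
gripper_width: 0.687
gripper_force: 30.0
```

>>> jog_arm([
  [[-0.0009,0,0.0005,0],[-0.0009,0,0.0005,0],[-0.0009,0,0.0005,0]],
])

```text
time_s: 15.28
tcp_pos: [0.5389, -0.1946, 0.1731]
ee_rot: [[0.999, -0.052, 0.002], [-0.052, -0.999, -0.001], [0.002, 0.001, -1.0]]
wrist_force: [-3.9, 0.3, 11.8]
gripper_width: 0.69
gripper_force: 30.0
```

>>> jog_arm([
  [[-0.0009,0,0.0005,0],[-0.0009,0,0.0005,0],[0,0,0,0]],
])

```text
time_s: 15.65
tcp_pos: [0.5369, -0.1945, 0.1719]
ee_rot: [[0.999, -0.052, 0.001], [-0.052, -0.999, -0.001], [0.001, 0.001, -1.0]]
wrist_force: [-3.4, -0.7, 10.8]
gripper_width: 0.688
gripper_force: 30.0
```

>>> jog_arm([
  [[-0.0009,0,0.0005,0],[-0.0009,0,0.0005,0],[0,0,0,0]],
])

```text
time_s: 16.02
tcp_pos: [0.5351, -0.1944, 0.1709]
ee_rot: [[0.999, -0.052, 0.001], [-0.052, -0.999, -0.001], [0.001, 0.001, -1.0]]
wrist_force: [-3.2, 0.6, 10.2]
gripper_width: 0.689
gripper_force: 30.0
```

>>> jog_arm([
  [[-0.0009,0,0.0005,0],[-0.0009,0,0.0005,0],[0,0,0,0]],
])

```text
time_s: 16.4
tcp_pos: [0.5333, -0.1943, 0.1698]
ee_rot: [[0.999, -0.052, 0.001], [-0.052, -0.999, -0.001], [0.001, 0.001, -1.0]]
wrist_force: [-2.7, -0.6, 10.9]
gripper_width: 0.692
gripper_force: 30.0
```

>>> jog_arm([
  [[-0.0009,0,0.0005,0],[-0.0009,0,0.0005,0],[0,0,0,0]],
])

```text
time_s: 16.77
tcp_pos: [0.5315, -0.1942, 0.1688]
ee_rot: [[0.999, -0.052, 0.001], [-0.052, -0.999, -0.001], [0.001, 0.001, -1.0]]
wrist_force: [-3.6, -0.1, 10.6]
gripper_width: 0.687
gripper_force: 30.0
```

>>> jog_arm([
  [[-0.0009,0,0.0005,0],[-0.0009,0,0.0005,0],[0,0,0,0]],
])

```text
time_s: 17.15
tcp_pos: [0.5297, -0.1941, 0.1677]
ee_rot: [[0.999, -0.052, 0.001], [-0.052, -0.999, -0.001], [0.001, 0.001, -1.0]]
wrist_force: [-2.9, -1.7, 10.6]
gripper_width: 0.686
gripper_force: 30.0
```

>>> jog_arm([
  [[-0.0009,0,0.0005,0],[-0.0009,0,0.0005,0],[0,0,0,0]],
])

```text
time_s: 17.52
tcp_pos: [0.5279, -0.194, 0.1667]
ee_rot: [[0.999, -0.052, 0.001], [-0.052, -0.999, -0.001], [0.001, 0.001, -1.0]]
wrist_force: [-4.0, -0.1, 10.6]
gripper_width: 0.687
gripper_force: 30.0
```

>>> jog_arm([
  [[-0.0009,0,0.0005,0],[-0.0009,0,0.0005,0],[0,0,0,0]],
])

```text
time_s: 17.9
tcp_pos: [0.526, -0.1939, 0.1656]
ee_rot: [[0.999, -0.052, 0.001], [-0.052, -0.999, -0.001], [0.001, 0.001, -1.0]]
wrist_force: [-2.8, -0.6, 10.7]
gripper_width: 0.682
gripper_force: 30.0
```

>>> jog_arm([
  [[-0.0009,0,0.0005,0],[-0.0009,0,0.0005,0],[0,0,0,0]],
])

```text
time_s: 18.27
tcp_pos: [0.5255, -0.1939, 0.1654]
ee_rot: [[0.999, -0.052, 0.004], [-0.052, -0.999, -0.001], [0.004, 0.001, -1.0]]
wrist_force: [-1.3, 0.2, 11.5]
gripper_width: 0.688
gripper_force: 30.0
```

>>> jog_arm([
  [[-0.0009,0,0.0005,0],[-0.0009,0,0.0005,0],[0,0,0,0]],
])

```text
time_s: 18.65
tcp_pos: [0.5253, -0.1938, 0.1654]
ee_rot: [[0.999, -0.052, 0.008], [-0.052, -0.999, -0.002], [0.008, 0.002, -1.0]]
wrist_force: [0.2, 0.3, 13.5]
gripper_width: 0.688
gripper_force: 30.0
```

```bash
python3 - <<'E'
from h import *
a=capture('scene')[200:350,80:270,::-1];b=capture('top')[140:280,340:480,::-1]
a=cv2.resize(a,None,fx=2.4,fy=3,interpolation=cv2.INTER_CUBIC)[:420];b=cv2.resize(b,None,fx=2.4,fy=3,interpolation=cv2.INTER_CUBIC)
cv2.imwrite('pics/c4.png',np.clip(np.hstack([a,b])*1.6,0,255).astype(np.uint8))
E
```

```text
(no output)
```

View pics/c4.png

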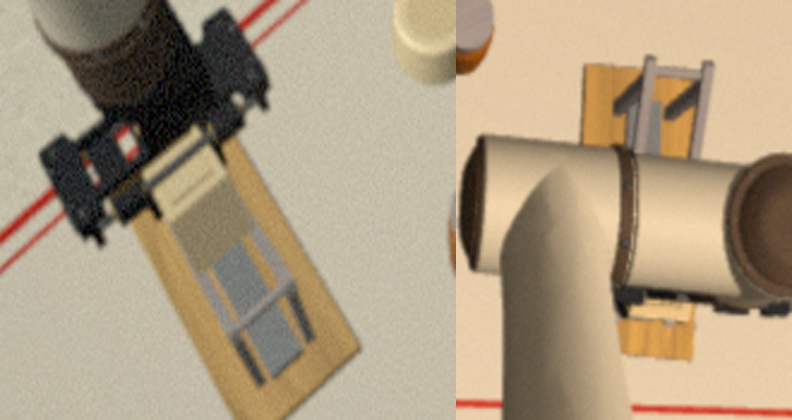

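The mould has stopped: the TCP stays at x≈0.525 while the along-slope force rises by about 4 N. The picture shows it lying flat on the runners. I'll relieve most of the pre-load, then open.

>>> jog_arm([
  [[0.0008,0,-0.0005,0],[0.0008,0,-0.0006,0],[0.0005,0,-0.0006,0],[0,0,0,0],[0,0,0,0]],
])

```text
time_s: 19.38
tcp_pos: [0.5256, -0.1939, 0.1654]
ee_rot: [[0.999, -0.052, 0.003], [-0.052, -0.999, -0.001], [0.003, 0.001, -1.0]]
wrist_force: [-0.8, -0.4, 8.7]
gripper_width: 0.688
gripper_force: 30.0
```

>>> jog_arm([
  [[0,0,0,0],[0,0,0,0],[0,0,0,0]],
], claw=0.8)

```text
time_s: 19.75
tcp_pos: [0.5239, -0.1934, 0.1632]
ee_rot: [[0.999, -0.053, -0.002], [-0.053, -0.999, 0.0], [-0.002, -0.0, -1.0]]
wrist_force: [-0.4, -0.5, 0.6]
gripper_width: 0.792
gripper_force: 0.0
```

>>> jog_arm([
  [[0,0,0,0],[0,0,0,0],[0,0,-0.005,0],[0,0,-0.01,0],[0,0,-0.02,0],[0,0,-0.04,0],[0,0,-0.05,0],[0,0,-0.05,0],[-0.03,0,0,0],[-0.05,0,0,0],[0,0,0,0]],
], claw=1)

```text
time_s: 21.12
tcp_pos: [0.4415, -0.1892, 0.3404]
ee_rot: [[0.999, -0.053, 0.002], [-0.053, -0.999, 0.0], [0.002, -0.0, -1.0]]
wrist_force: [0.2, 0.1, -0.2]
gripper_width: 0.997
gripper_force: 0.0
```

```bash
python3 - <<'E'
from h import *
s=sense();print(s['time_s'],s['tcp_pos'],s['wrist_force'])
a=capture('scene')[200:350,80:270,::-1];b=capture('wrist')[:,:,::-1]
a=cv2.resize(a,None,fx=2,fy=2.8,interpolation=cv2.INTER_CUBIC)[:420]
cv2.imwrite('pics/c5.png',np.clip(np.hstack([a,b[:,80:500]])*1.6,0,255).astype(np.uint8))
E
```

```text
21.125 [ 0.44150601 -0.18918169  0.34038787] [ 0.18211576  0.05738679 -0.1704949 ]
```

View pics/c5.png

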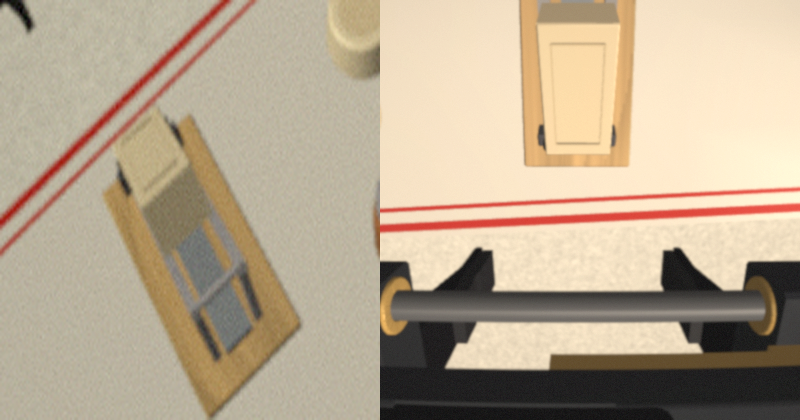

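The mould lies straight on the runners, with its lower end at the bar (bar ends visible at (541,137) and (612,135)). The robot is clear of it, so I'm handing the job in.

```bash
python3 -c "
from station import *
print(finish_job())"
```

```text
the job is handed in; nothing more can be done
None
```

The mould is mouth down on the runners, resting against the stop bar, with the gripper clear, and the job was handed in at about 21 s; no verdict was returned.

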